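# Show the full tin of paper clips to the desk camera

## Task

First switch the desk camera on by flipping the red toggle on its foot right over, away from the lens side. Then find by feel which of the three identical blue tins is the heaviest, and finish holding that one up in the gripper, upright and still, centred straight in front of the camera's lens at lens height, with about 15 cm from lens to tin. The other two tins must be standing on the desk where you found them, and the rest of the desk is left undisturbed.

Things in the scene. Friction and masses are not known exactly. Their poses are not given: they have to be found in the camera images.
- webcam: desk camera on a fixed grey foot, 100 (x) x 270 (y) x 18 mm; origin: centre of its underside, z up; the lens looks along -x. At y = -90 mm, on a post 18 mm thick, a black head 40 x 100 x 44 mm, its centre at x = 22 mm, 200 mm above the desk. At y = +90 mm a switch block 70 x 50 mm, top 30 mm above the desk (steel pivot 42 mm), with the toggle
- lens (a point): centre of the lens glass on the camera head, 200 mm above the desk; axes as the camera foot's: it looks along its own -x, y to the side, z up
- toggle (a joint): the toggle's angle: 0 = off (leaning 0.5 rad from upright towards -x of the camera foot, the lens side), 1.0 = on (leaning 0.5 rad towards +x). It weighs little on the finger (about 1 N) and drops by itself to the nearer end from either side of upright
- toggle_tip (a point): centre of the red ball, 24 mm diameter, at the toggle's free end, 60 mm from the pivot; the stem is 10 mm thick
- toggle_pivot (a point): the toggle's pivot, 32 mm above the desk; the axis is y of the camera foot, the toggle swings towards the point's +x
- tin_1: closed round tin, blue body, bright band round the blue-topped lid, 58 mm diameter, 85 mm tall; identical in looks to the other two. Origin: centre of its underside, z up. One tin weighs clearly more than the others (by 150 g or more); all weigh between 150 and 750 g and the load can shift 3 mm sideways inside. Which tin is heaviest differs each time
- tin_2: closed round tin, blue body, bright band round the blue-topped lid, 58 mm diameter, 85 mm tall; identical in looks to the other two. Origin: centre of its underside, z up. One tin weighs clearly more than the others (by 150 g or more); all weigh between 150 and 750 g and the load can shift 3 mm sideways inside. Which tin is heaviest differs each time
- tin_3: closed round tin, blue body, bright band round the blue-topped lid, 58 mm diameter, 85 mm tall; identical in looks to the other two. Origin: centre of its underside, z up. One tin weighs clearly more than the others (by 150 g or more); all weigh between 150 and 750 g and the load can shift 3 mm sideways inside. Which tin is heaviest differs each time
- mug: bystander: blue mug, 80 mm across, 95 mm tall, loose. Origin: centre of its underside
- bottle: bystander: amber bottle, 54 mm across, 150 mm tall, loose. Origin: centre of its underside
- glass: bystander: clear tumbler, 76 mm across, 100 mm tall, loose. Origin: centre of its underside
- tape_dispenser: bystander: black tape dispenser, 75 x 150 x 76 mm tall, loose, long axis y. Origin: centre of its underside
- phone: bystander: black phone lying flat, 150 x 72 x 9 mm, loose, long axis x. Origin: centre of its underside
- eraser: bystander: white and blue eraser lying flat, 55 x 22 x 14 mm, loose, long axis x. Origin: centre of its underside
- stapler: bystander: red and black stapler, 36 x 135 x 41 mm tall, loose, long axis y. Origin: centre of its underside
Mind the look-alikes: they are no part of the job. What is shaped like the tin_3 but purple is not meant.

How it is judged:
By the outcome, as a careful person would: the job done as asked, in the order asked, and still so for the second after the job is handed in, while the arm keeps its last pose, push and grip.
It also fails if it takes over 72 s, if anything falls off the work surface, if the arm or the gripper's body presses on something with over 40 N, if the wrist force passes 120 N, or if a joint passes its speed limit or range.

## Robot

A 6-joint arm with a two-finger parallel gripper is mounted at the origin on the work surface. World frame = base frame: x ahead of the robot, y to its left, z up, the work surface at z = 0. Lengths are in m, angles in rad, forces in N, time in s.
With the tool pointing down it reaches from about 0.325 to 0.9 m from the base axis. Payload 3.5 kg.
Tool frame: the origin (TCP) lies at the very end of the fingers, on their centre line; the grasp point (between the pads) lies 19 mm behind it (grasp_offset is the distance from the TCP to the grasp point, in m); z points along the fingers, y is the direction in which the jaws open and shut (so a half turn about z gives the same grasp; the last joint's range is limited). The gripper opens to 85 mm and grips with 20 to 120 N. Pads are 22 mm wide; open, the fingers measure 114 mm over their backs; the gripper's body (76 mm by 85 mm) begins 54 mm behind the grasp point. The pads swing forward as they close: fully open they stand 13 mm farther back than shut.
Start: joints at [-1.286, 0.276, -0.026, 1.268, 0, 1.467], TCP at [0.236, -0.579, 0.231] pointing down, gripper open.
Joint ranges: [-3.12, 3.12], [-0.85, 1.88], [-1.08, 1.24], [-1.95, 2.15], [-1.57, 1.53], [-3.14, 3.14]. Speed limits (rad/s): [2.57, 2.57, 3.14, 3.14, 3.14, 3.14].

## Interface

Orientations are given as a rotation vector (axis times angle).
In Python, from rig import * gives the robot as it stands.
- The arm moves only by the tool servo_tool, never from a script. Its argument "series" is a list of rows, each an object with "travel": the shift along the tool's x, y, z in mm, a list of three; "spin": the turn about the tool's z in degrees. In form: [{"travel": [tx, ty, tz], "spin": spin}, ...]. A call has 1 to 10 rows; each row is the pose to reach, as a shift and turn from the pose measured when the call began, along the tool's axes at that moment; what a row does not reach only later rows make up. A row lasts 1/10 s, in which the tool goes at most 50 mm and 8.59 degrees, less where a joint would pass 70% of its speed; a pose out of reach is approached as far as the arm can. A call with a gripper value outside its range is refused whole. "gripper" is the closure, from 0 (fully open) to 1 (shut), set as the call begins (left out, the last holds). The fingers move at their own pace and stop on an object; the grip force is fixed at half the most. Time passes only in rows, so rows that repeat a pose let the fingers close. It gives the time, the measured TCP pose, the force and the opening at its end, in the units of the state.
- sense(): the state, without advancing time (a new reading comes with each control period).
- grab_frame(name): name is "scene" or "side" or "wrist"; returns a dict with "image" (420x560x3 uint8, red, green, blue), "intrinsics" (3x3 intrinsics, pixels), "D" ([k1, k2, p1, p2, k3] as OpenCV has them; the pictures are not rectified), "world_from_camera" (4x4, takes a point from camera to world coordinates); the wrist camera has in their place "hand_eye" (4x4, takes a point from camera to tool coordinates, whose origin is the TCP and whose axes are the flange's). Camera axes: x right, y down, z forward; pixel columns grow to the right and rows downward; lengths in m; the calibration is good to about 2 mm. A picture is of the moment at which its call begins: read the wrist's pose just before it. There is no depth.
- close_job(): hands the job in, once; it reports no verdict.
Trained networks look in the newest picture that a camera, given by its name, has taken for a name from the list of things; names that differ only in an ending like _2 or _b are one class to them, and where a whole thing is asked for, a point or a joint stands for the part that bears it (a point fixed in the world has none). Each returns a list of dicts, best first, with "p" (0 to 1); they miss things now and then, are a little off and sometimes report something else, mostly with a low value. They report only what shows in the picture. A call takes as long as a camera call. They do not tell look-alikes from the thing itself.
- search_frame(target, camera): "xyz" ([x, y, z] in m, in world coordinates, good to about 4 mm: the middle of the surface that is visible of it).
The state is a dict: "clock": time; "joints": joint angles; "dq": joint speeds; "joint_efforts": joint torques, N m; "position": TCP position; "eef_rot": TCP orientation; "contact_force": force on the tool from outside, world axes, zero at the start; "ft_torque": the same for the moment, N m; "opening": opening from 0.0 (shut) to 1.0 (fully open).
Only numpy, scipy, OpenCV 4.12 (cv2) and the standard library are available. Lean on these libraries where they do the work, as an engineer would, in place of code of your own. Each camera call takes 0.05 s, during which the arm holds its last target. There are 200 camera calls.

## Working session

There is one attempt and no reset: what is moved stays moved. The work goes in short steps, Python scripts to look and compute and a tool call to move; the robot and the scene stay as the last step left them, time stands still between calls to the robot, and variables do not carry over. Pictures are saved under pics/ and viewed, about 8 in all and at most 12, crops included, and the job is handed in when it is done.

Besides the shell and the picture viewer there is one more tool, called as a command line: name --argument value ..., lists and objects as JSON in quotes. servo_tool: Moves the arm, as the interface text tells. Its arguments: {"type":"object","properties":{"series":{"type":"array"},"gripper":{"type":"number"}},"required":["series"]}

```bash
mkdir -p pics; ls
python3 - <<'E'
from rig import *
import cv2,numpy as np
s=sense();print(s)
for c in ["scene","side"]:
    f=grab_frame(c); cv2.imwrite(f"pics/{c}0.png",f["image"][:,:,::-1])
    print(c,np.round(f["intrinsics"],1).tolist(),np.round(f["D"],3),np.round(f["world_from_camera"],3).tolist())
    for t in ["webcam","lens","toggle_tip","toggle_pivot","toggle","tin_1","mug","bottle","glass","tape_dispenser","phone","eraser","stapler"]:
        try: print(t,[(round(d["p"],2),np.round(d["xyz"],3).tolist()) for d in search_frame(t,c)][:6])
        except Exception as e: print(t,e)
print(sense()["clock"])
E
```

```text
pics
{'clock': 0.0, 'joints': array([-1.28638370e+00,  2.77166000e-01, -2.79014840e-02,  1.26800528e+00,
        3.83716373e-05,  1.46744305e+00]), 'dq': array([-8.34621106e-04, -8.48155032e-04,  1.40580071e-03, -2.40919710e-06,
        1.69245774e-03,  1.53133840e-03]), 'joint_efforts': array([-6.47826491e-04, -4.45504081e+01,  2.95205855e+01,  1.63206708e-02,
       -2.04276025e-04, -1.28965425e-06]), 'position': array([ 0.23613155, -0.57782537,  0.23012951]), 'eef_rot': array([-3.08050218e+00, -6.04854802e-01,  2.63058506e-04]), 'contact_force': array([-0.10664845,  0.09835362, -0.05932239]), 'ft_torque': array([ 0.01340866, -0.03457291, -0.01581683]), 'opening': 0.9992075950513432}
scene [[546.1, 0.0, 286.1], [0.0, 546.1, 211.0], [0.0, 0.0, 1.0]] [0.012 0.    0.    0.    0.   ] [[-0.813, 0.457, -0.361, 1.208], [0.582, 0.65, -0.488, 0.865], [0.012, -0.607, -0.795, 1.486], [0.0, 0.0, 0.0, 1.0]]
webcam [(0.71, [0.652, 0.002, 0.021])]
lens [(0.58, [0.653, 0.004, 0.023])]
toggle_tip [(0.52, [0.617, 0.119, 0.084])]
toggle_pivot [(0.66, [0.648, -0.001, 0.019])]
toggle [(0.63, [0.615, 0.
[... 738 characters left out ...]
cam [(0.73, [0.638, -0.042, 0.013])]
lens [(0.67, [0.641, -0.046, 0.018]), (0.55, [0.429, 0.073, 0.011])]
toggle_tip [(0.48, [0.601, 0.11, 0.084])]
toggle_pivot [(0.61, [0.636, -0.042, 0.016])]
toggle [(0.51, [0.606, 0.109, 0.083])]
tin_1 [(0.9, [0.424, 0.306, 0.06]), (0.89, [0.44, -0.3, 0.07]), (0.72, [0.412, -0.077, 0.061]), (0.57, [0.448, 0.19, 0.056])]
mug [(0.77, [0.584, -0.298, 0.062])]
bottle [(0.73, [0.638, -0.415, 0.08])]
glass [(0.98, [0.68, 0.316, 0.066]), (0.38, [0.606, 0.11, 0.084])]
tape_dispenser [(0.76, [0.556, 0.428, 0.028])]
phone [(0.58, [0.424, 0.071, 0.011])]
eraser [(0.87, [0.451, -0.195, 0.012]), (0.17, [0.41, -0.08, 0.062])]
stapler [(0.63, [0.75, -0.217, 0.041])]
1.4
```

View images.

View pics/scene0.png

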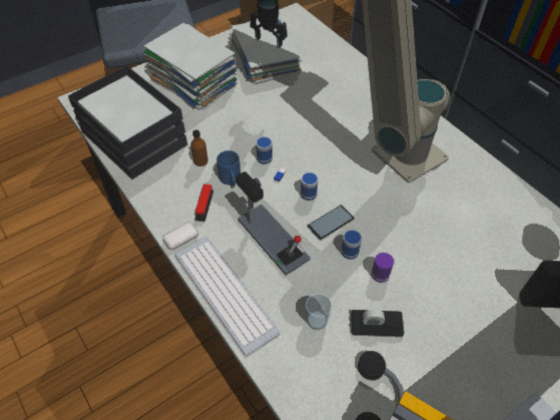

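View pics/side0.png

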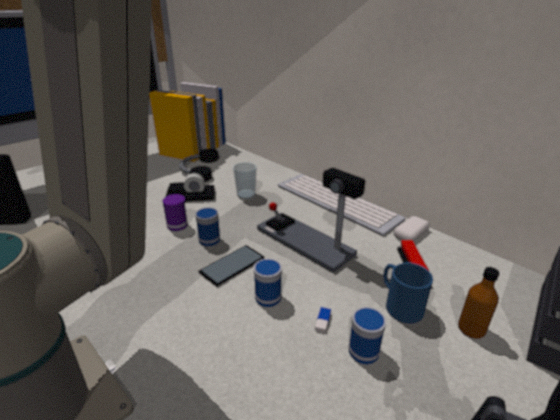

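Run:
```python
import cv2,numpy as np
a=cv2.imread("pics/scene0.png")[160:290,220:420];b=cv2.imread("pics/side0.png")[155:285,230:430]
cv2.imwrite("pics/crop.png",np.vstack([cv2.resize(a,None,fx=2.3,fy=2.3,interpolation=3) ,cv2.resize(b,None,fx=2.3,fy=2.3,interpolation=3)]))
```

```text
(no output)
```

View pics/crop.png

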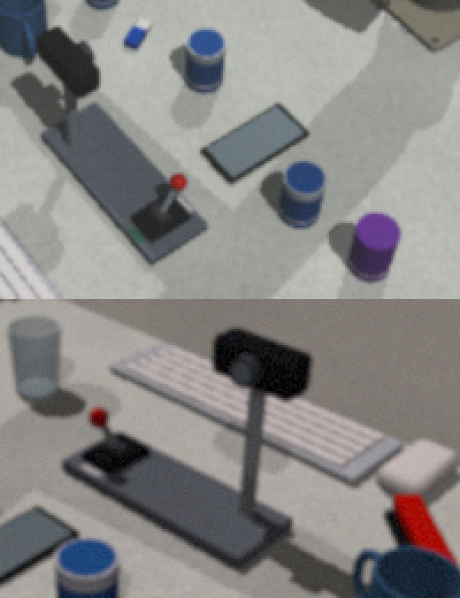

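```bash
cat > h.py <<'E'
from rig import *
import cv2,numpy as np
from scipy.optimize import least_squares
from scipy.spatial.transform import Rotation as R
def proj(f,P):
    T=np.linalg.inv(f["world_from_camera"]); r=cv2.Rodrigues(T[:3,:3])[0]
    return cv2.projectPoints(np.array(P,float).reshape(-1,3),r,T[:3,3],f["intrinsics"],np.array(f["D"]))[0][:,0]
def comps(mask,amin=25):
    n,l,s,c=cv2.connectedComponentsWithStats(mask.astype(np.uint8)); return [(s[i].tolist(),np.round(c[i],1)) for i in range(1,n) if s[i][4]>=amin]
th=np.linspace(0,2*np.pi,40)
def cyl(x,y,r=.029,h=.085): return np.array([[x+r*np.cos(t),y+r*np.sin(t),z] for z in(0,h) for t in th])
def hullc(q):
    m=cv2.moments(cv2.convexHull(q.astype(np.float32))); return np.array([m["m10"],m["m01"]])/m["m00"]
def foot2w(p,P): c,s=np.cos(p[2]),np.sin(p[2]); P=np.atleast_2d(P); return np.c_[p[0]+c*P[:,0]-s*P[:,1],p[1]+s*P[:,0]+c*P[:,1],P[:,2]]
E
python3 - <<'E'
from h import *
F={c:grab_frame(c) for c in("scene","side")}
ball={}
M={}
for c,f in F.items():
    h=cv2.cvtColor(f["image"],cv2.COLOR_RGB2HSV); H,S,V=cv2.split(h)
    print(c,"red",comps(((H<8)|(H>172))&(S>130)&(V>60),8))
    M[c]=((H>100)&(H<125)&(S>120)&(V>40))
    print(c,"blue",comps(M[c],60))
# silhouettes: column/row bbox of predicted
for g in[(.452,-.288),(.424,-.062),(.459,.203)]:
    for c,f in F.items():
        q=proj(f,cyl(*g)); print(g,c,"pred bbox",np.round(q.min(0)),np.round(q.max(0)))
fs={"scene":[([-.05,-.135,.018],(261.3,204.8)),([.05,-.135,.018],(238.7,217.8)),([-.05,.135,.018],(309.6,256.5)),([.05,.135,.018],(286.5,269.5))],
"side":[([-.05,.135,.018],(257.4,226.7)),([.05,-.135,.018],(356.1,251.1)),([-.05,-.135,.018],(334.3,267))]}
def res(p): return np.concatenate([(proj(F[c],foot2w(p,[P]))[0]-np.array(u)) for c in fs for P,u in fs[c]])
s=least_squares(res,[.645,.02,0]);print(s.x,np.round(s.fun,1))
tip=foot2w(s.x,[[-.06*np.sin(.5),.09,.032+.06*np.cos(.5)]]);print("tip",tip,[proj(F[c],tip) for c in F])
print("head",[proj(F[c],foot2w(s.x,[[.022,-.09,.2]])) for c in F])
E
```

```text
scene red [([196, 184, 15, 31, 284], array([203.2, 199.5])), ([294, 236, 7, 6, 33], array([296.9, 238.7]))]
scene blue [([257, 138, 14, 9, 98], array([263.5, 141.9])), ([303, 173, 14, 11, 121], array([309.3, 178.1])), ([345, 231, 15, 13, 151], array([352.1, 236.7]))]
side red [([270, 203, 6, 7, 38], array([272.5, 206. ])), ([401, 240, 26, 29, 361], array([411.9, 252.6]))]
side blue [([0, 28, 34, 88, 2458], array([14.1, 72.7])), ([219, 89, 6, 54, 88], array([221.4, 114.8])), ([197, 209, 19, 9, 130], array([206.2, 212.9])), ([198, 222, 21, 18, 279], array([208.2, 231.3])), ([256, 260, 23, 15, 266], array([267.1, 266.9])), ([384, 262, 48, 61, 1821], array([407.9, 291.7])), ([256, 280, 24, 20, 383], array([267.6, 290. ])), ([318, 308, 12, 12, 110], array([324.2, 313.5])), ([355, 309, 28, 21, 448], array([368.7, 318.8])), ([351, 331, 30, 26, 511], array([364.5, 345.4]))]
(0.452, -0.288) scene pred bbox [257. 136.] [274. 164.]
(0.452, -0.288) side pred bbox [345. 306.] [383. 364.]
(0.424, -0.062) scene pred bbox [301. 172.] [318. 200.]
(0.424, -0.062) side pred bbox [253. 258.] [281. 307.]
(0.459, 0.203) scene pred bbox [340. 228.] [361. 258.]
(0.459, 0.203) side pred bbox [195. 208.] [221. 247.]
[0.63466388 0.02330221 0.02884331] [ 0.3 -2.3 -1.3 -1.3  1.6 -0.6 -0.3  2.6 -1.8 -2.   2.  -1.3 -0.2  1.1]
tip [[0.60331478 0.1124352  0.08465495]] [array([[297.81030394, 237.95777861]]), array([[272.47986355, 206.73980162]])]
head [array([[249.69555978, 186.00985652]]), array([[343.12187828, 182.79479676]])]
```

servo_tool --series '[{"travel":[37,-34,0],"spin":-8},{"travel":[74,-69,0],"spin":-16},{"travel":[111,-103,0],"spin":-24},{"travel":[149,-138,0],"spin":-32},{"travel":[186,-172,0],"spin":-40},{"travel":[223,-207,0],"spin":-48},{"travel":[260,-241,0],"spin":-56},{"travel":[297,-276,0],"spin":-64},{"travel":[334,-310,0],"spin":-72},{"travel":[371,-345,0],"spin":-80}]' --gripper 1

```text
clock: 2.5
position: [0.4472, -0.1231, 0.2317]
eef_rot: [1.965, 2.45, 0.001]
contact_force: [1.1, -0.9, -0.9]
opening: -0.001
```

```bash
cat >> h.py <<'E'
def go(x,y,z,phi=np.pi):
    "travel(mm) and spin(deg) to a tool-down pose"
    s=sense(); r=R.from_rotvec(s["eef_rot"]); d=np.array([x,y,z])-s["position"]
    ax=r.as_matrix()[:,0]; ph=np.arctan2(ax[1],ax[0]); w=(phi-ph+np.pi)%(2*np.pi)-np.pi
    print("travel",np.round(r.inv().apply(d)*1e3,1),"spin",round(-np.degrees(w),1),"at",np.round(s["position"],4),"phi",round(np.degrees(ph),1),"toolz",np.round(r.as_matrix()[:,2],3),"j",np.round(s["joints"],2),"F",np.round(s["contact_force"],2),"t",s["clock"])
E
python3 - <<'E'
from h import *
go(.557,.111,.2)
F={c:grab_frame(c) for c in("scene","side")}
lid=[{"scene":(263.5,141.9),"side":(368.7,318.8)},{"scene":(309.3,178.1),"side":(267.1,266.9)},{"scene":(352.1,236.7),"side":(206.2,212.9)}]
for l in lid:
    r=lambda p:np.concatenate([proj(F[c],[[p[0],p[1],p[2]]])[0]-l[c] for c in l])
    s=least_squares(r,[.45,0,.085]);print(np.round(s.x,4),np.round(s.fun,1))
# ball triangulated
b={"scene":(296.9,238.7),"side":(272.5,206)}
s=least_squares(lambda p:np.concatenate([proj(F[c],[p])[0]-b[c] for c in b]),[.6,.11,.085]);print("ball",s.x,s.fun)
E
```

```text
travel [204.7 157.9  31.7] spin -77.5 at [ 0.4472 -0.1231  0.2317] phi 102.5 toolz [ 0.001 -0.001 -1.   ] j [-0.41 -0.01 -0.36  1.22 -0.    0.94] F [ 1.06 -0.9  -0.94] t 2.5
[ 0.4556 -0.2916  0.084 ] [ 0.5  0.2  0.3 -0. ]
[ 0.4246 -0.0618  0.0847] [ 0.5  0.   0.3 -0. ]
[0.4606 0.2067 0.0843] [ 0.4 -0.   0.3  0. ]
ball [0.60642744 0.11419392 0.08500043] [ 0.4426925   0.05237396  0.37934197 -0.01915913]
```

servo_tool --series '[{"travel":[26,20,4],"spin":-8},{"travel":[52,40,8],"spin":-16},{"travel":[77,60,12],"spin":-24},{"travel":[103,79,16],"spin":-32},{"travel":[130,99,20],"spin":-40},{"travel":[155,119,24],"spin":-47},{"travel":[180,139,28],"spin":-55},{"travel":[206,158,32],"spin":-63},{"travel":[206,158,32],"spin":-70},{"travel":[206,158,32],"spin":-77.5}]'

```text
clock: 3.6
position: [0.5569, 0.1164, 0.1998]
eef_rot: [-0.018, 3.141, 0.002]
contact_force: [-0.3, -0.4, 0.4]
opening: -0.001
```

Run:
```python
from h import *
go(.555,.114,.07)
f=grab_frame("wrist"); cv2.imwrite("pics/w1.png",f["image"][:,:,::-1])
print(np.round(f["hand_eye"],3).tolist(),np.round(f["intrinsics"],1).tolist(),f["D"])
```

```text
travel [  2.   -2.5 129.8] spin 0.7 at [0.5569 0.1164 0.1998] phi -179.3 toolz [ 0.001  0.001 -1.   ] j [ 0.09  0.2  -0.2   1.18  0.    0.08] F [-0.31 -0.44  0.42] t 3.6
[[-0.001, -0.957, -0.289, 0.074], [1.0, -0.001, 0.0, 0.0], [-0.0, -0.289, 0.957, -0.142], [0.0, 0.0, 0.0, 1.0]] [[300.9, 0.0, 281.9], [0.0, 300.9, 211.0], [0.0, 0.0, 1.0]] [-0.01286062  0.          0.          0.          0.        ]
```

View pics/w1.png

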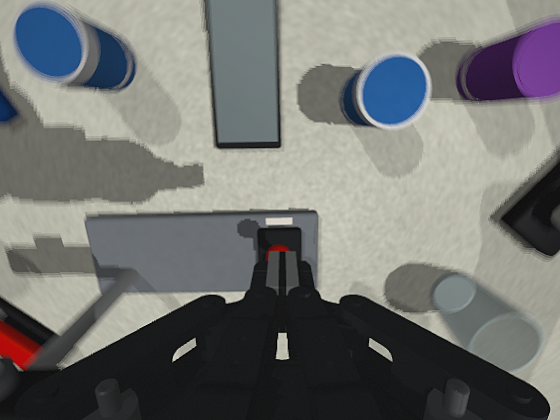

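servo_tool --series '[{"travel":[2,-2,40],"spin":0},{"travel":[2,-2,80],"spin":0},{"travel":[2,-2,115],"spin":0},{"travel":[2,-2,130],"spin":0},{"travel":[2,-2,130],"spin":0}]'

```text
clock: 4.15
position: [0.5521, 0.1131, 0.0669]
eef_rot: [0.017, -3.136, -0.001]
contact_force: [0.3, -0.9, 0.5]
opening: -0.001
```

servo_tool --series '[{"travel":[-12,0,0],"spin":0},{"travel":[-22,0,0],"spin":0},{"travel":[-31,0,0],"spin":0},{"travel":[-40,0,0],"spin":0},{"travel":[-49,0,0],"spin":0},{"travel":[-58,0,0],"spin":0},{"travel":[-67,0,0],"spin":0},{"travel":[-76,0,0],"spin":0},{"travel":[-79,0,0],"spin":0},{"travel":[-79,0,0],"spin":0}]'

```text
clock: 5.15
position: [0.6317, 0.114, 0.0664]
eef_rot: [0.017, -3.136, -0.001]
contact_force: [-1.8, -0.3, 0.8]
opening: 0.002
```

Run:
```python
from h import *
go(.555,.114,.07)
for c in("scene","side"):
    f=grab_frame(c);H,S,V=cv2.split(cv2.cvtColor(f["image"],cv2.COLOR_RGB2HSV))
    print(c,"red",comps(((H<8)|(H>172))&(S>130)&(V>60),4), "on pred",proj(f,[[.6635,.114,.085]]))
```

```text
travel [76.7  0.8 -3.2] spin 0.6 at [0.6317 0.114  0.0664] phi -179.4 toolz [-0.005  0.001 -1.   ] j [ 0.08  0.43 -0.17  0.97  0.    0.07] F [-1.79 -0.3   0.75] t 5.15
scene red [([553, 0, 6, 4, 10], array([555.2,   0.9])), ([542, 4, 12, 26, 47], array([547.2,  17. ])), ([556, 15, 4, 9, 11], array([557.8,  19.3])), ([554, 25, 3, 2, 4], array([555. ,  25.5])), ([557, 25, 3, 5, 7], array([558.3,  27.4])), ([552, 28, 4, 4, 6], array([553.2,  29.5])), ([539, 30, 4, 7, 14], array([540.5,  32.6])), ([537, 37, 3, 3, 5], array([537.6,  38.2])), ([547, 36, 6, 7, 13], array([549.5,  39. ])), ([553, 40, 3, 4, 5], array([553.8,  41.4])), ([533, 45, 4, 4, 6], array([534.3,  46.2])), ([548, 44, 4, 9, 13], array([549.3,  48. ])), ([542, 49, 6, 5, 8], array([544.5,  51.2])), ([531, 50, 3, 5, 8], array([532.1,  52. ])), ([544, 54, 5, 3, 8], array([546.1,  55. ])), ([543, 58, 2, 3, 4], array([543.8,  59.2])), ([196, 185, 15, 30, 281], array([203.2, 199.6])), ([279, 244, 8, 8, 44], array([282.4, 247.8]))] on pred [[282.33084767 247.55212365]]
side red [([285, 196, 6, 7, 27], array([287.9, 199.1])), ([401, 240, 26, 29, 353], array([411.9, 252.3]))] on pred [[288.07414411 198.82270764]]
```

servo_tool --series '[{"travel":[30,0,0],"spin":0},{"travel":[50,0,-40],"spin":0},{"travel":[75,20,-80],"spin":0},{"travel":[110,45,-84],"spin":0},{"travel":[145,70,-84],"spin":0},{"travel":[171,92,-84],"spin":0},{"travel":[171,92,-84],"spin":0.6}]'

```text
clock: 5.95
position: [0.4546, 0.2054, 0.1511]
eef_rot: [0.007, -3.132, -0.001]
contact_force: [-0.2, -0.6, 0.1]
opening: -0.002
```

servo_tool --series '[{"travel":[0,0,0],"spin":0},{"travel":[0,0,0],"spin":0},{"travel":[0,0,0],"spin":0},{"travel":[0,0,0],"spin":0},{"travel":[0,0,0],"spin":0}]' --gripper 0

```text
clock: 6.45
position: [0.4552, 0.205, 0.151]
eef_rot: [0.005, -3.132, -0.001]
contact_force: [-1.0, 0.1, -0.3]
opening: 0.851
```

```bash
cat >> h.py <<'E'
def weigh(n=8):
    a=[];b=[]
    for i in range(n): grab_frame("wrist"); s=sense(); a.append(s["contact_force"]); b.append(s["joint_efforts"][1:4])
    print("F",np.round(np.mean(a,0),2),"std",np.round(np.std(a,0),2),"tau",np.round(np.mean(b,0),2),"open",s["opening"])
def lid():
    s=sense(); f=grab_frame("wrist"); H,S,V=cv2.split(cv2.cvtColor(f["image"],cv2.COLOR_RGB2HSV))
    T=np.eye(4);T[:3,:3]=R.from_rotvec(s["eef_rot"]).as_matrix();T[:3,3]=s["position"]; f["world_from_camera"]=W=T@f["hand_eye"]
    for st,c in comps((H>100)&(H<125)&(S>120)&(V>70),150):
        u=cv2.undistortPoints(np.array(c).reshape(1,1,2),f["intrinsics"],np.array(f["D"]))[0,0]; d=W[:3,:3]@[u[0],u[1],1]; k=(.085-W[2,3])/d[2]; print("blue",st,c,np.round(W[:3,3]+k*d,4))
    return f
E
python3 - <<'E'
from h import *
f=lid(); cv2.imwrite("pics/w2.png",f["image"][:,:,::-1])
weigh(4); go(.4606,.2067,.033)
E
```

```text
blue [249, 200, 70, 65, 3549] [283.7 232.1] [0.4601 0.2065 0.085 ]
F [-0.06 -0.27  0.19] std [0.23 0.23 0.45] tau [-33.55  27.07   0.06] open 0.9994316250923816
travel [ -7.    1.3 118. ] spin 0.2 at [0.4547 0.2053 0.1511] phi -179.8 toolz [-0.009  0.001 -1.   ] j [ 0.29  0.12 -0.4   1.06  0.    0.29] F [-0.28  0.04  0.33] t 6.7
```

View pics/w2.png

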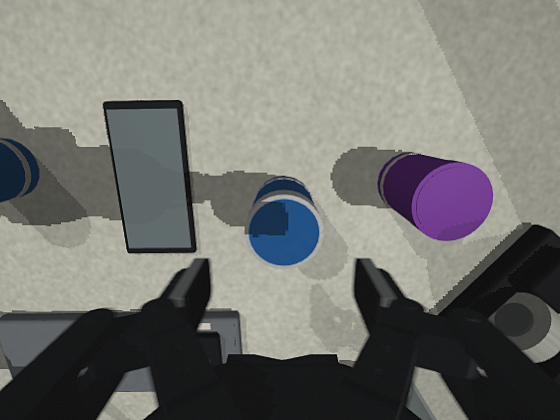

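servo_tool --series '[{"travel":[-7,1,0],"spin":0},{"travel":[-7,1,30],"spin":0},{"travel":[-7,1,60],"spin":0},{"travel":[-7,1,90],"spin":0},{"travel":[-7,1,112],"spin":0},{"travel":[-7,1,118],"spin":0},{"travel":[-7,1,118],"spin":0}]'

```text
clock: 7.4
position: [0.4602, 0.2063, 0.0323]
eef_rot: [0.006, -3.13, -0.0]
contact_force: [0.5, 0.5, 0.2]
opening: 1.001
```

```bash
python3 -c "
from h import *
go(.4603,.2066,.033)"
```

```text
travel [-0.1  0.3 -0.7] spin 0.2 at [0.4602 0.2063 0.0323] phi -179.8 toolz [-0.011 -0.    -1.   ] j [ 0.29  0.27 -0.51  0.81  0.    0.29] F [0.47 0.47 0.25] t 7.4
```

servo_tool --series '[{"travel":[0,0,0],"spin":0},{"travel":[0,0,0],"spin":0},{"travel":[0,0,0],"spin":0},{"travel":[0,0,0],"spin":0},{"travel":[0,0,0],"spin":0},{"travel":[0,0,0],"spin":0}]' --gripper 1

```text
clock: 8.0
position: [0.462, 0.2065, 0.034]
eef_rot: [0.006, -3.134, -0.001]
contact_force: [-0.3, -0.9, 5.8]
opening: 0.663
```

servo_tool --series '[{"travel":[0,0,-5],"spin":0},{"travel":[0,0,-15],"spin":0},{"travel":[0,0,-25],"spin":0},{"travel":[0,0,-35],"spin":0},{"travel":[0,0,-45],"spin":0},{"travel":[0,0,-50],"spin":0},{"travel":[0,0,-50],"spin":0}]'

```text
clock: 8.7
position: [0.4633, 0.2068, 0.0852]
eef_rot: [0.006, -3.136, -0.002]
contact_force: [0.3, 0.2, -5.5]
opening: 0.661
```

```bash
python3 -c "
from h import *
weigh(8)
go(.4603,.2066,.033)"
```

```text
F [-0.14  0.04 -5.89] std [0.47 0.48 0.57] tau [-38.95  27.27   0.06] open 0.6600208600298559
travel [ 1.2  0.3 50.5] spin 0.2 at [0.462  0.2063 0.0835] phi -179.8 toolz [-0.009  0.    -1.   ] j [ 0.29  0.2  -0.46  0.92  0.    0.29] F [-0.53  0.18 -6.59] t 9.1
```

servo_tool --series '[{"travel":[0,0,15],"spin":0},{"travel":[0,0,30],"spin":0},{"travel":[0,0,40],"spin":0},{"travel":[0,0,45],"spin":0},{"travel":[0,0,48],"spin":0},{"travel":[0,0,50],"spin":0},{"travel":[0,0,50],"spin":0}]'

```text
clock: 9.8
position: [0.4622, 0.2065, 0.0341]
eef_rot: [0.006, -3.134, -0.001]
contact_force: [-0.2, 0.2, -6.0]
opening: 0.658
```

```bash
python3 -c "
from h import *
go(.4620,.2066,.0335)"
```

```text
travel [0.2 0.1 0.6] spin 0.2 at [0.4622 0.2065 0.0341] phi -179.8 toolz [-0.008  0.001 -1.   ] j [ 0.29  0.26 -0.51  0.81  0.    0.29] F [-0.16  0.15 -6.04] t 9.8
```

servo_tool --series '[{"travel":[0,0,1],"spin":0},{"travel":[0,0,1.5],"spin":0},{"travel":[0,0,1.5],"spin":0}]'

```text
clock: 10.1
position: [0.4624, 0.2066, 0.034]
eef_rot: [0.006, -3.135, -0.001]
contact_force: [-3.7, -1.4, 6.3]
opening: 0.664
```

servo_tool --series '[{"travel":[0,0,0],"spin":0},{"travel":[0,0,0],"spin":0},{"travel":[0,0,0],"spin":0},{"travel":[0,0,0],"spin":0},{"travel":[0,0,0],"spin":0},{"travel":[0,0,0],"spin":0}]' --gripper 0

```text
clock: 10.7
position: [0.4624, 0.2066, 0.0339]
eef_rot: [0.006, -3.135, -0.001]
contact_force: [-0.7, 0.5, -0.4]
opening: 1.002
```

servo_tool --series '[{"travel":[0,0,-30],"spin":0},{"travel":[0,0,-65],"spin":0},{"travel":[0,0,-100],"spin":0},{"travel":[0,0,-118],"spin":0},{"travel":[10,-50,-118],"spin":0},{"travel":[17,-95,-118],"spin":0},{"travel":[24,-140,-118],"spin":0},{"travel":[31,-185,-118],"spin":0},{"travel":[38,-230,-118],"spin":0},{"travel":[38,-268,-118],"spin":0}]'

```text
clock: 11.7
position: [0.425, -0.0634, 0.152]
eef_rot: [0.005, -3.134, -0.001]
contact_force: [0.5, 1.1, -0.4]
opening: 1.0
```

```bash
python3 -c "
from h import *
weigh(4);lid();go(.4246,-.0618,.033)"
```

```text
F [ 0.32 -0.34  0.08] std [0.98 1.7  0.28] tau [-27.1   26.34   0.23] open 0.9978294872895805
blue [248, 190, 68, 66, 2242] [287.9 225.4] [ 0.4263 -0.0576  0.085 ]
blue [141, 217, 40, 41, 863] [160.8 237.3] [ 0.4358 -0.1525  0.085 ]
blue [39, 233, 39, 26, 323] [ 59.9 246. ] [ 0.4429 -0.2301  0.085 ]
blue [0, 262, 19, 28, 384] [  8.1 274.6] [ 0.4673 -0.2764  0.085 ]
blue [80, 401, 49, 19, 319] [105.4 413.5] [ 0.6089 -0.2237  0.085 ]
travel [  0.6  -0.6 118.9] spin 0.2 at [ 0.4261 -0.0614  0.1519] phi -179.8 toolz [-0.007  0.001 -1.   ] j [-0.29 -0.01 -0.53  1.05 -0.   -0.3 ] F [ 0.55  0.28 -0.55] t 11.95
```

servo_tool --series '[{"travel":[1,-1,30],"spin":0},{"travel":[1,-1,60],"spin":0},{"travel":[1,-1,90],"spin":0},{"travel":[1,-1,112],"spin":0},{"travel":[1,-1,118],"spin":0},{"travel":[1,-1,118],"spin":0}]'

```text
clock: 12.55
position: [0.4233, -0.0608, 0.0332]
eef_rot: [0.009, -3.132, -0.004]
contact_force: [-0.7, -0.3, 0.2]
opening: 1.002
```

servo_tool --series '[{"travel":[0,0,0],"spin":0},{"travel":[0,0,0],"spin":0},{"travel":[0,0,0],"spin":0},{"travel":[0,0,0],"spin":0},{"travel":[0,0,0],"spin":0},{"travel":[0,0,0],"spin":0}]' --gripper 1

```text
clock: 13.15
position: [0.4251, -0.0612, 0.0348]
eef_rot: [0.009, -3.135, -0.002]
contact_force: [-0.4, 0.3, 6.5]
opening: 0.659
```

servo_tool --series '[{"travel":[0,0,-5],"spin":0},{"travel":[0,0,-15],"spin":0},{"travel":[0,0,-25],"spin":0},{"travel":[0,0,-30],"spin":0},{"travel":[0,0,-30],"spin":0}]'

```text
clock: 13.65
position: [0.4262, -0.0616, 0.0659]
eef_rot: [0.009, -3.137, -0.001]
contact_force: [0.3, 0.5, -2.7]
opening: 0.654
```

```bash
python3 -c "
from h import *
weigh(8)
go(.4246,-.0618,.033)"
```

```text
F [ 0.   -0.02 -2.5 ] std [0.58 0.56 0.39] tau [-30.    24.46   0.04] open 0.6577341357268762
travel [ 0.1 -0.6 31.4] spin 0.3 at [ 0.4249 -0.0612  0.0644] phi -179.7 toolz [-0.007  0.002 -1.   ] j [-0.29  0.1  -0.64  0.84 -0.   -0.3 ] F [ 0.19  0.68 -2.25] t 14.05
```

Light (≈2.5 N). Put it back and weigh the third.

servo_tool --series '[{"travel":[0,0,12],"spin":0},{"travel":[0,0,22],"spin":0},{"travel":[0,0,27],"spin":0},{"travel":[0,0,29],"spin":0},{"travel":[0,0,31],"spin":0},{"travel":[0,0,31],"spin":0}]'

```text
clock: 14.65
position: [0.4233, -0.0607, 0.0348]
eef_rot: [0.009, -3.131, -0.004]
contact_force: [-8.7, 2.6, 20.0]
opening: 0.661
```

```bash
python3 -c "
from h import *
go(.4251,-.0612,.0345)"
```

```text
travel [-1.8 -0.5  0.3] spin 0.3 at [ 0.4233 -0.0607  0.0348] phi -179.7 toolz [-0.011  0.003 -1.   ] j [-0.29  0.14 -0.67  0.77 -0.   -0.3 ] F [-8.71  2.56 20.03] t 14.65
```

servo_tool --series '[{"travel":[-1.5,-0.5,-0.5],"spin":0},{"travel":[-1.5,-0.5,-0.5],"spin":0}]'

```text
clock: 14.85
position: [0.4254, -0.0614, 0.0355]
eef_rot: [0.009, -3.132, -0.004]
contact_force: [0.4, -0.1, -2.1]
opening: 0.655
```

servo_tool --series '[{"travel":[0,0,0],"spin":0},{"travel":[0,0,0],"spin":0},{"travel":[0,0,0],"spin":0},{"travel":[0,0,0],"spin":0},{"travel":[0,0,0],"spin":0},{"travel":[0,0,0],"spin":0}]' --gripper 0

```text
clock: 15.45
position: [0.4254, -0.0614, 0.0355]
eef_rot: [0.009, -3.132, -0.004]
contact_force: [-0.1, -0.5, 0.5]
opening: 1.0
```

servo_tool --series '[{"travel":[0,0,-30],"spin":0},{"travel":[0,0,-65],"spin":0},{"travel":[0,0,-100],"spin":0},{"travel":[0,0,-116],"spin":0},{"travel":[-5,-45,-116],"spin":0},{"travel":[-10,-90,-116],"spin":0},{"travel":[-17,-135,-116],"spin":0},{"travel":[-25,-180,-116],"spin":0},{"travel":[-31,-230,-116],"spin":0},{"travel":[-31,-230,-116],"spin":0}]'

```text
clock: 16.45
position: [0.4605, -0.2977, 0.1511]
eef_rot: [0.001, -3.135, 0.003]
contact_force: [-0.2, -0.3, 0.6]
opening: 1.0
```

```bash
python3 -c "
from h import *
f=lid();cv2.imwrite('pics/w3.png',f['image'][:,:,::-1]);weigh(4);go(.4556,-.2916,.033)"
```

```text
blue [260, 184, 66, 68, 2552] [297.5 217.4] [ 0.4542 -0.2864  0.085 ]
blue [380, 187, 35, 39, 778] [396.9 206.5] [ 0.4459 -0.2147  0.085 ]
F [-0.14 -0.22 -0.15] std [0.78 0.22 0.43] tau [-37.57  27.85  -0.07] open 1.0000391957024972
travel [  1.5  -2.  117.3] spin 0.4 at [ 0.4583 -0.29    0.1503] phi -179.6 toolz [-0.011  0.003 -1.   ] j [-0.68  0.2  -0.31  1.08 -0.   -0.69] F [ 0.1   0.07 -0.68] t 16.7
```

View pics/w3.png

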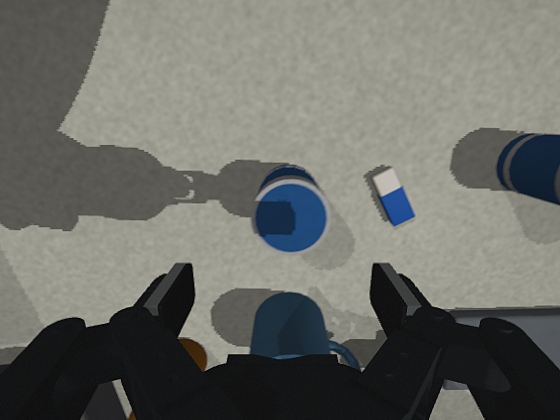

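servo_tool --series '[{"travel":[2,-2,30],"spin":0},{"travel":[2,-2,60],"spin":0},{"travel":[2,-2,90],"spin":0},{"travel":[2,-2,110],"spin":0},{"travel":[2,-2,116],"spin":0},{"travel":[2,-2,116],"spin":0}]'

```text
clock: 17.3
position: [0.4543, -0.29, 0.0337]
eef_rot: [0.013, -3.129, -0.008]
contact_force: [-0.7, -0.6, 0.0]
opening: 0.998
```

servo_tool --series '[{"travel":[0,0,0],"spin":0},{"travel":[0,0,0],"spin":0},{"travel":[0,0,0],"spin":0},{"travel":[0,0,0],"spin":0},{"travel":[0,0,0],"spin":0},{"travel":[0,0,0],"spin":0}]' --gripper 1

```text
clock: 17.9
position: [0.4559, -0.291, 0.0356]
eef_rot: [0.013, -3.132, -0.004]
contact_force: [-0.2, 0.4, 7.3]
opening: 0.658
```

servo_tool --series '[{"travel":[0,0,-5],"spin":0},{"travel":[0,0,-15],"spin":0},{"travel":[0,0,-25],"spin":0},{"travel":[0,0,-30],"spin":0},{"travel":[0,0,-30],"spin":0}]'

```text
clock: 18.4
position: [0.4569, -0.2917, 0.0668]
eef_rot: [0.013, -3.134, -0.002]
contact_force: [-0.3, -0.2, -2.2]
opening: 0.653
```

```bash
python3 -c "
from h import *
weigh(8)
go(.4556,-.2916,.033)"
```

```text
F [-0.19  0.33 -2.71] std [0.35 0.49 0.35] tau [-41.08  25.46   0.06] open 0.6565703464046635
travel [-0.1 -0.8 32.1] spin 0.5 at [ 0.4558 -0.2909  0.0651] phi -179.5 toolz [-0.01   0.003 -1.   ] j [-0.69  0.28 -0.4   0.9  -0.   -0.69] F [ 0.15 -0.01 -2.82] t 18.8
```

servo_tool --series '[{"travel":[-1,0,12],"spin":0},{"travel":[-1,0,20],"spin":0},{"travel":[-1,0,25],"spin":0},{"travel":[-1,0,28],"spin":0},{"travel":[-1,0,29],"spin":0},{"travel":[-1,0,29],"spin":0}]'

```text
clock: 19.4
position: [0.4566, -0.2908, 0.0361]
eef_rot: [0.013, -3.131, -0.005]
contact_force: [-0.5, -0.3, -2.4]
opening: 0.653
```

```bash
python3 -c "
from h import *
go(.4559,-.2910,.0356)"
```

```text
travel [ 0.7 -0.2  0.5] spin 0.5 at [ 0.4566 -0.2908  0.0361] phi -179.5 toolz [-0.01   0.003 -1.   ] j [-0.68  0.32 -0.43  0.84 -0.   -0.69] F [-0.53 -0.3  -2.42] t 19.4
```

servo_tool --series '[{"travel":[0.5,0,0.7],"spin":0},{"travel":[0.5,0,0.7],"spin":0}]'

```text
clock: 19.6
position: [0.4564, -0.291, 0.0356]
eef_rot: [0.013, -3.132, -0.005]
contact_force: [0.3, -0.1, -2.7]
opening: 0.659
```

servo_tool --series '[{"travel":[0,0,0],"spin":0},{"travel":[0,0,0],"spin":0},{"travel":[0,0,0],"spin":0},{"travel":[0,0,0],"spin":0},{"travel":[0,0,0],"spin":0},{"travel":[0,0,0],"spin":0}]' --gripper 0

```text
clock: 20.2
position: [0.4564, -0.2911, 0.0357]
eef_rot: [0.013, -3.132, -0.004]
contact_force: [-0.4, -0.2, 0.1]
opening: 1.0
```

servo_tool --series '[{"travel":[0,0,-30],"spin":0},{"travel":[0,0,-65],"spin":0},{"travel":[0,0,-100],"spin":0},{"travel":[0,0,-116],"spin":0},{"travel":[0,45,-116],"spin":0},{"travel":[0,90,-116],"spin":0},{"travel":[0,135,-116],"spin":0},{"travel":[0,180,-116],"spin":0},{"travel":[0,225,-116],"spin":0},{"travel":[0,250,-116],"spin":0}]'

```text
clock: 21.2
position: [0.4545, -0.0386, 0.1523]
eef_rot: [0.016, -3.132, -0.006]
contact_force: [0.0, -1.0, -0.3]
opening: 0.998
```

servo_tool --series '[{"travel":[-1,45,0],"spin":0},{"travel":[-2,90,0],"spin":0},{"travel":[-3,135,0],"spin":0},{"travel":[-4,180,0],"spin":0},{"travel":[-4,220,0],"spin":0},{"travel":[-4,245,0],"spin":0},{"travel":[-4,245,0],"spin":0},{"travel":[-4,245,0],"spin":0},{"travel":[-4,245,0],"spin":0}]'

```text
clock: 22.1
position: [0.4557, 0.2056, 0.1531]
eef_rot: [0.015, -3.131, -0.005]
contact_force: [-0.7, -0.1, -0.0]
opening: 1.003
```

```bash
python3 -c "
from h import *
f=lid();go(.461,.2066,.028,np.pi+.0288)
for c in('scene','side'):
    f=grab_frame(c);cv2.imwrite('pics/%s1.png'%c,f['image'][:,:,::-1])"
```

```text
blue [249, 200, 69, 65, 3463] [283.  232.1] [0.4612 0.2068 0.085 ]
travel [ -6.5   0.7 125. ] spin -1.1 at [0.4558 0.2054 0.1531] phi -179.5 toolz [-0.01   0.003 -1.   ] j [ 0.29  0.12 -0.39  1.07  0.01  0.28] F [-0.79 -0.22  0.44] t 22.15
```

servo_tool --series '[{"travel":[-6,1,30],"spin":-1},{"travel":[-6,1,60],"spin":-1},{"travel":[-6,1,90],"spin":-1},{"travel":[-6,1,112],"spin":-1},{"travel":[-6,1,119],"spin":-1},{"travel":[-6,1,119],"spin":-1}]'

```text
clock: 22.85
position: [0.4599, 0.206, 0.0333]
eef_rot: [0.039, -3.129, -0.004]
contact_force: [-0.0, -0.6, -0.5]
opening: 0.997
```

servo_tool --series '[{"travel":[0,0,0],"spin":0},{"travel":[0,0,0],"spin":0},{"travel":[0,0,0],"spin":0},{"travel":[0,0,0],"spin":0},{"travel":[0,0,0],"spin":0},{"travel":[0,0,0],"spin":0}]' --gripper 1

```text
clock: 23.45
position: [0.4613, 0.2065, 0.035]
eef_rot: [0.039, -3.132, -0.006]
contact_force: [-0.8, 0.7, 6.2]
opening: 0.659
```

servo_tool --series '[{"travel":[0,0,-8],"spin":0},{"travel":[0,0,-30],"spin":0},{"travel":[0,0,-60],"spin":0},{"travel":[0,0,-90],"spin":0},{"travel":[0,0,-120],"spin":0},{"travel":[0,0,-145],"spin":0},{"travel":[0,0,-157],"spin":0},{"travel":[0,0,-157],"spin":0}]'

```text
clock: 24.25
position: [0.4636, 0.2062, 0.1934]
eef_rot: [0.04, -3.135, -0.007]
contact_force: [0.5, -1.1, -6.9]
opening: 0.661
```

Run:
```python
from h import *
# foot pose refit: hand-picked corners + ball(on) + head silhouettes via wrist-free views
F={c:grab_frame(c) for c in("scene","side")}
for c,f in F.items():
    g=cv2.cvtColor(f["image"],cv2.COLOR_RGB2GRAY); x0,y0,x1,y1={"scene":(228,165,275,210),"side":(310,155,375,212)}[c]
    m=np.zeros_like(g,bool); m[y0:y1,x0:x1]=g[y0:y1,x0:x1]<45; print(c,comps(m,40))
    p=[.637,.025,.0288]; box=[[.022+a*.02,-.09+b*.05,.2+d*.022] for a in(-1,1) for b in(-1,1) for d in(-1,1)]
    q=proj(f,foot2w(p,box)); print("pred",q.min(0),q.max(0),hullc(q))
p=[.637,.025,.0288]; t=foot2w(p,[[-.168,-.09,.2]])[0]; print(t); weigh(4); go(t[0],t[1],.1915,np.pi+.0288)
```

```text
scene [([236, 173, 26, 29, 345], array([248.9, 187.3]))]
pred [234.3245629  169.17243986] [264.37763753 204.50485379] [249.50795436 186.76150121]
side [([323, 169, 42, 29, 771], array([344.1, 182.6]))]
pred [320.27436424 164.82004488] [367.48436196 200.96388645] [343.7507577  182.51073111]
[ 0.47166131 -0.06980041  0.2       ]
F [ 0.07  0.04 -6.  ] std [0.52 0.29 0.39] tau [-37.13  31.31   0.06] open 0.6619591864455593
travel [  -3.2 -275.5   -2.1] spin -0.2 at [0.4615 0.2056 0.1902] phi -178.6 toolz [-0.013  0.002 -1.   ] j [ 0.29  0.1  -0.33  1.15  0.01  0.26] F [ 0.08  0.46 -6.23] t 24.55
```

servo_tool --series '[{"travel":[0,-20,-2],"spin":0},{"travel":[-1,-55,-2],"spin":0},{"travel":[-1,-95,-2],"spin":0},{"travel":[-2,-135,-2],"spin":0},{"travel":[-2,-175,-2],"spin":0},{"travel":[-3,-215,-2],"spin":0},{"travel":[-3,-245,-2],"spin":0},{"travel":[-3,-265,-2],"spin":0},{"travel":[-3,-275,-2],"spin":0},{"travel":[-3,-275,-2],"spin":0}]'

```text
clock: 25.55
position: [0.4712, -0.07, 0.1908]
eef_rot: [0.036, -3.128, -0.005]
contact_force: [0.5, -0.1, -5.5]
opening: 0.662
```

servo_tool --series '[{"travel":[0,0,0],"spin":0},{"travel":[0,0,0],"spin":0},{"travel":[0,0,0],"spin":0}]'

```text
clock: 25.85
position: [0.471, -0.069, 0.1906]
eef_rot: [0.039, -3.127, -0.005]
contact_force: [1.1, -0.6, -5.6]
opening: 0.661
```

```bash
python3 -c "
from h import *
weigh(2);go(.4717,-.0698,.1925,np.pi+.0288)"
```

```text
F [ 0.3  -0.05 -5.64] std [0.27 0.01 0.05] tau [-33.59  30.76   0.14] open 0.6610298987075407
travel [-0.5 -0.6 -1.8] spin -0.2 at [ 0.4712 -0.0692  0.1908] phi -178.6 toolz [-0.014  0.003 -1.   ] j [-0.28  0.05 -0.39  1.15 -0.   -0.31] F [ 0.03 -0.04 -5.69] t 25.95
```

servo_tool --series '[{"travel":[-0.5,-0.5,-2.5],"spin":0},{"travel":[-0.5,-0.5,-2.5],"spin":0},{"travel":[-0.5,-0.5,-2.5],"spin":0}]'

```text
clock: 26.25
position: [0.4719, -0.0697, 0.1935]
eef_rot: [0.039, -3.128, -0.005]
contact_force: [-1.3, 0.6, -6.1]
opening: 0.663
```

```bash
python3 -c "
from h import *
ims=[]
for c in('scene','side'):
    f=grab_frame(c);im=f['image'][:,:,::-1].copy();H,S,V=cv2.split(cv2.cvtColor(f['image'],cv2.COLOR_RGB2HSV))
    print(c,comps((H>100)&(H<125)&(S>120)&(V>40),60),'red',comps(((H<8)|(H>172))&(S>130)&(V>60),15))
    x,y={'scene':(180,100),'side':(190,120)}[c]; ims.append(cv2.resize(im[y:y+200,x:x+266],None,fx=1.5,fy=1.5))
cv2.imwrite('pics/end.png',np.hstack(ims))
weigh(3);go(.4717,-.0698,.1925,np.pi+.0288);print(np.abs(sense()['dq']).max())"
```

```text
scene [([505, 0, 16, 40, 162], array([512.3,  19.5])), ([524, 17, 19, 36, 115], array([532.8,  34.7])), ([549, 45, 11, 24, 113], array([555.3,  58.3])), ([258, 138, 12, 9, 85], array([263.5, 142.3])), ([218, 161, 20, 21, 77], array([230., 169.])), ([292, 162, 10, 9, 62], array([296.5, 165.9])), ([303, 174, 14, 10, 115], array([309.5, 178.5]))] red [([196, 184, 15, 31, 281], array([203.2, 199.5])), ([279, 245, 8, 7, 40], array([282.5, 248. ]))]
side [([0, 24, 110, 89, 7888], array([51.9, 65.8])), ([275, 187, 19, 12, 151], array([283.6, 193. ])), ([272, 205, 28, 25, 433], array([284.1, 218.2])), ([275, 231, 24, 6, 66], array([286.4, 234.1])), ([256, 260, 23, 14, 262], array([267. , 266.5])), ([384, 261, 48, 62, 1992], array([407.8, 291.8])), ([255, 279, 25, 21, 387], array([267.5, 289.5])), ([318, 308, 12, 12, 108], array([324. , 313.7])), ([355, 308, 28, 21, 449], array([368.4, 318.2])), ([350, 330, 31, 26, 512], array([363.9, 344.5]))] red [([401, 240, 26, 28, 357], array([411.8, 252.4]))]
F [-0.24 -0.07 -5.88] std [0.2  0.66 0.43] tau [-33.72  30.91   0.13] open 0.6566225727835973
travel [-0.  -0.   0.7] spin -0.2 at [ 0.4717 -0.0698  0.1932] phi -178.6 toolz [-0.014  0.003 -1.   ] j [-0.28  0.05 -0.38  1.16 -0.   -0.31] F [-0.52 -0.98 -6.47] t 26.5
0.002139428184029105
```

View pics/end.png

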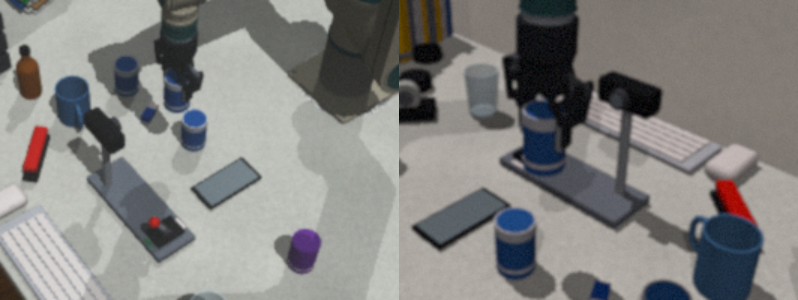

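The final picture shows the tin in front of the lens at head height (right half, about (543,138)). The other two tins are within about 1 px of their starting places, and the toggle is over at (153,222) in the left half. I'm handing in now.

```bash
python3 -c "
from rig import *
print(close_job())"
```

```text
the job is handed in; nothing more can be done
None
```

The desk camera is switched on, and the job was handed in at about 26.5 s with the heaviest tin held up in front of the lens.

- **Toggle:** I pushed it right over first. Just after the push the red ball sat within half a pixel of the computed "on" position in both views. The last scene view still had it there; the held tin hid it from the side view.
- **Weighing:** lifted one at a time, the tins read about 6.0 N (left, y ≈ +0.21), 2.5 N (middle) and 2.7 N (right). The left one is clearly the heaviest. The purple look-alike was left alone.
- **Final hold:** the tin's centre is at about (0.472, -0.070, 0.20) m, on the lens axis within a few mm and tilted under 1°. The grip is steady and the joints are at rest.
- **Distance:** "about 15 cm" could mean to the tin's face or its centre, so I chose a point between: face about 14 cm from the lens, centre about 17 cm.
- **Other tins:** both are standing within about 1 px, or roughly 1–2 mm, of where they were.
- **Rest of the desk:** the mug, stapler and eraser measured unmoved, and the phone, bottle and purple tin looked undisturbed in the last picture. The glass shows unmoved only by eye, and the tape dispenser was mostly out of that final view.
- **Imperfection:** setting the middle tin back pressed it to the desk with about 20 N for a moment, which I relaxed before letting go.

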